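Wedge the rocking stirrer

ROBOT

A 6-joint arm with a two-finger parallel gripper is mounted at the origin on a cart in front of the work surface, level with it; the furniture and walls round the work are solid. World frame = base frame: x ahead of the robot, y to its left, z up, the work surface at z = 0. Lengths are in mm, angles in rad, forces in N, time in s.
With the tool pointing down it reaches from about 275 to 875 mm from the base axis. Payload 12.5 kg.
Tool frame: the origin (TCP) lies between the finger pads, 19 mm behind the fingertips; this is the grasp point; z points along the fingers, y is the line along which they close (so a half turn about z gives the same grasp; the last joint's range is limited). The gripper opens to 85 mm and grips with 20 to 120 N. Pads are 22 mm wide; open, the fingers measure 114 mm over their backs; the gripper's body (76 mm by 85 mm) begins 54 mm behind the grasp point. The pads swing forward as they close: fully open they stand 13 mm farther back than shut.
Start: joints at [-1.193, 0.351, 1.652, -0, 1.139, -0.085], TCP at [245.566, -492.12, 249.99] pointing down, gripper open.
Joint ranges: [-2.75, 2.75], [-0.79, 2.1], [0.01, 2.65], [-1.57, 4.71], [0.07, 3.14], [-2.87, 2.87]. Speed limits (rad/s): [2.22, 2.22, 2.79, 3.14, 3.14, 3.14].

INTERFACE

Orientations are given as a 3x3 rotation matrix whose columns are the frame's x, y, z axes.
In Python, from workcell import manip gives the robot as it stands. The module is installed in compiled form; this text tells all that it offers. Calls block until the motion is done:
- manip.movep(position, orientation): joint-space move of the TCP to a pose.
- manip.servo_line(position, attitude=None, rate=150, force_limit=None): straight line of the TCP; attitude=None keeps the orientation; rate is the mean speed in mm/s. With force_limit (N) it stops when the force on the tool has changed by that much, and returns True; else False.
- manip.move_j(angles): joint-space move.
- manip.command_gripper(opening): finger opening in mm; the grip force is fixed at half the most; returns when the fingers have stopped.
- manip.sleep(seconds).
- manip.solve_ik(position, orientation): joint angles nearest the present ones, or None.
- manip.sense(): the state.
- manip.get_image(name): name is "side" or "top" or "wrist"; returns a dict with "frame" (480x640x3 uint8, blue, green, red), "K" (3x3 intrinsics, pixels), "extrinsics" (4x4, takes a point from camera to world coordinates). Camera axes: x right, y up, looking along -z (the intrinsics and any distortion apply to the point x, -y, -z); pixel columns grow to the right and rows downward; lengths in mm; the calibration is good to about 2 mm. A picture is of the moment at which its call begins. There is no depth.
A pose or a line that the arm cannot do raises manip.IKError and nothing moves.
- manip.sign_off(): hands the job in; it is judged then, once.
The state is a dict: "clock": time; "qpos": joint angles; "joint_vel": joint speeds; "joint_torque": joint torques, N m; "tool_pos": TCP position; "tcp_rot": TCP orientation; "contact_force": force on the tool from outside, world axes, zero at the start; "moment": the same for the moment, N m; "gripper_width": finger opening in mm; "finger_force": force on a finger pad.
Only numpy, scipy, OpenCV 4.12 (cv2) and the standard library are available. Lean on these libraries where they do the work, as an engineer would, in place of code of your own. Each camera call takes 0.05 s, during which the arm holds its last target. There are 200 camera calls.

TASK

The low white magnetic stirrer rocks because the foot under its red-dotted corner is too short. Without grasping or lifting anything, push the yellow wedge along the bench with the fingertips, thin end first, under that foot until the stirrer no longer rocks, keeping the stirrer level (not jacked up) and where it stands, and leaving the beaker, the pot and the timer alone. Finish with the fingertips off the wedge and pressing down on the red dot, firmly but not hard (about 5 to 15 N), to show that the corner stays up; the program ends while still holding that press.

Things in the scene. Friction and masses are not known exactly. Their poses are not given: they have to be found in the camera images.
- stirrer: Low white magnetic stirrer, grey top, 160 (x) by 200 (y) mm, 2 kg, loose. Origin on the bench under its centre; x to its back, y to its left. Case underside at 16 mm, top at 70 mm; on top, 10 mm behind centre, a round white plate 120 mm across, 6 mm high; two knobs on the front. Feet at x +-65, y +-85 mm; round-ended, 18 mm wide; it stands level on three. The front left foot is too short.
- red_dot (a point): Centre of the red dot (24 mm) on the stirrer's flat top, right above the short foot (stirrer x -65, y +85 mm), 70 mm above the bench when level. The foot hangs 4.5 to 8 mm above the bench (varies, not reported): without the wedge a press of 1 to 1.5 N here tips the stirrer until the foot touches down; let go, it tips back level.
- wedge: Yellow wedge with black cross lines, 120 (x) by 50 (y) mm, 90 g, flat on the bench left of the stirrer. Origin: middle of its underside; own x points to the thin end. Ramp from the tip at x = +60 mm (1.5 mm thick) rising 1 in 8 to 14.75 mm at x = -46; behind it a heel block 14 mm thick, 32 mm high. The tip starts 20 to 60 mm short of the foot's middle, aimed at it within about 10 mm and 5 degrees.
- wedge_push (a point): Middle of the back face of the wedge's heel (wedge x = -60 mm), 12 mm above the bench: push here along the wedge's own +x. It slides with about 0.5 N; when the ramp meets the foot the push rises steeply; 4 to 6 N seats it, beyond some 8 N the stirrer is shoved along or jacked up.
- beaker: Small clear beaker, 44 mm across, 59 mm high, standing to the right of the stirrer; not to be disturbed. Origin under its centre.
- reagent_pot: White reagent pot with green lid, 46 mm across, 72 mm high, standing left of the stirrer and behind the wedge's path; not to be disturbed. Origin under its centre.
- timer: Flat white bench timer, 68 by 62 by 19 mm, lying in front of the stirrer; not to be disturbed. Origin under its centre.
Not all that is in view belongs to the job. Several things look just like the wedge: the one meant starts nearest to the robot's base.

How it is judged (in metres and radians):
At the end, for the whole second after the job is handed in: Wedge ramp under the short foot, not touched by the robot; fingertips press the stirrer with over 3 N, TCP within 30 mm of the red dot in plan, the dot from 1.8 mm below to 2.2 mm above its level height of 70 mm (tilt under 0.025 rad); stirrer and wedge at rest (contact force between the fingers and stirrer above 3 N and horizontal distance between the grasp point and red_dot below 0.03 m and height (world z) of red_dot between 0.0682 and 0.0722 m and angle between stirrer's own z axis and vertical below 0.025 rad and x of red_dot in the frame of wedge between -0.046 and 0.058 m and y of red_dot in the frame of wedge between -0.025 and 0.025 m and contact force between each of the arm, the fingers and wedge below 0.2 N and linear speed of each of stirrer, wedge below 0.01 m/s); the arm keeps its last pose, push and grip.
It fails at once if the wedge is lifted off the bench (more than 12 mm) or tipped up (height (world z) of wedge above 0.012 m or angle between wedge's own z axis and vertical above 0.25 rad).
It fails at once if the stirrer is lifted or tipped over (height (world z) of stirrer above 0.012 m or angle between stirrer's own z axis and vertical above 0.14 rad).
It fails at once if the stirrer is shoved more than 25 mm along the bench (distance of stirrer from where it was at the start of the episode above 0.025 m).
It fails at once if the press on the stirrer is hard (more than 40 N) (contact force between the fingers and stirrer above 40 N).
It fails at once if the beaker, the pot or the timer is disturbed (moved more than 20 mm) (distance of any of beaker, reagent_pot, timer from where it was at the start of the episode above 0.02 m).
It also fails if it takes over 48 s, if anything falls off the work surface, if the arm or the gripper's body presses on something with over 40 N, if the wrist force passes 120 N, or if a joint passes its speed limit or range.

## Working session

There is one attempt and no reset: what is moved stays moved. The work goes in short steps, each a Python script; the robot and the scene stay as the last script left them, time stands still between calls to the robot, and variables do not carry over. Pictures are saved under pics/ and viewed, at most 10 in all, crops included, and the job is handed in when it is done.

```bash
mkdir -p pics
cat > h.py <<'E'
import numpy as np, cv2
from workcell import manip
def ray(im,u,v):
    K=im["K"];E=im["extrinsics"]
    d=np.linalg.inv(K)@np.array([u,v,1.]); d=E[:3,:3]@np.array([d[0],-d[1],-d[2]])
    return E[:3,3],d
def onz(im,u,v,z):
    o,d=ray(im,u,v); return o+d*(z-o[2])/d[2]
def proj(im,p):
    E=im["extrinsics"];c=E[:3,:3].T@(np.asarray(p,float)-E[:3,3]);q=im["K"]@np.array([c[0],-c[1],-c[2]]);return q[:2]/q[2]
E
python3 - <<'E'
from h import *
for n in("top","side"):
    im=manip.get_image(n);cv2.imwrite(f"pics/{n}0.png",im["frame"]);print(n,im["extrinsics"].round(2).tolist(),im["K"].tolist(),[k for k in im])
    h=cv2.cvtColor(im["frame"],cv2.COLOR_BGR2HSV)
    for nm,lo,hi in(("yel",(18,90,80),(38,255,255)),("red",(0,120,80),(8,255,255)),("red2",(172,120,80),(180,255,255))):
        m=cv2.inRange(h,lo,hi);m=cv2.morphologyEx(m,cv2.MORPH_CLOSE,np.ones((5,5)))
        N,_,s,c=cv2.connectedComponentsWithStats(m)
        for i in range(1,N):
            if s[i,4]>30:print(nm,s[i],c[i].round(1),onz(im,*c[i],70 if 'red' in nm else 8).round())
E
```

```text
top [[0.01, 0.99, -0.14, 387.25], [-1.0, 0.01, 0.0, 30.34], [0.0, 0.14, 0.99, 1312.51], [0.0, 0.0, 0.0, 1.0]] [[564.8438048033895, 0.0, 323.8211176852754], [0.0, 564.8438048033895, 240.6572576695829], [0.0, 0.0, 1.0]] ['frame', 'K', 'extrinsics']
yel [ 111  225   58   47 1254] [139.5 247.7] [549. 458.   8.]
yel [ 201  232   56   46 1194] [228.6 254.8] [534. 250.   8.]
yel [ 286  265   56   32 1195] [312.9 280.4] [476.  54.   8.]
red [311  29  19  18 259] [320.3  37.3] [1041.   41.   70.]
red [562 182  12  15  63] [567.6 189.2] [ 682. -519.   70.]
red [358 259  11  11  92] [363.  264.1] [509. -58.  70.]
red [122 325  32  10 191] [137.3 329.1] [363. 433.  70.]
red2 [313  31  16  16 167] [320.2  38.5] [1038.   41.   70.]
red2 [126 326  26   7  75] [138.4 329.3] [363. 431.  70.]
side [[0.94, 0.12, -0.31, 134.06], [-0.33, 0.36, -0.87, -1183.02], [0.01, 0.93, 0.38, 614.52], [0.0, 0.0, 0.0, 1.0]] [[621.7796382306946, 0.0, 316.9789271062271], [0.0, 621.7796382306946, 237.71450421772184], [0.0, 0.0, 1.0]] ['frame', 'K', 'extrinsics']
yel [ 246  197   55   52 1091] [267.7 225. ] [538. 345.   8.]
yel [256 252  41  36 790] [273.6 270.3] [475.  62.   8.]
red [472 187  18  17 262] [480.6 195. ] [1130.  235.   70.]
red [299 263  11   5  44] [303.9 264.9] [508. -59.  70.]
red [504 407  30  12 210] [518.3 412.6] [ 636. -614.   70.]
red2 [472 188  18  16 190] [480.7 195.7] [1126.  229.   70.]
red2 [505 409  28  10 140] [519.2 413.4] [ 636. -616.   70.]
```

View pics/top0.png

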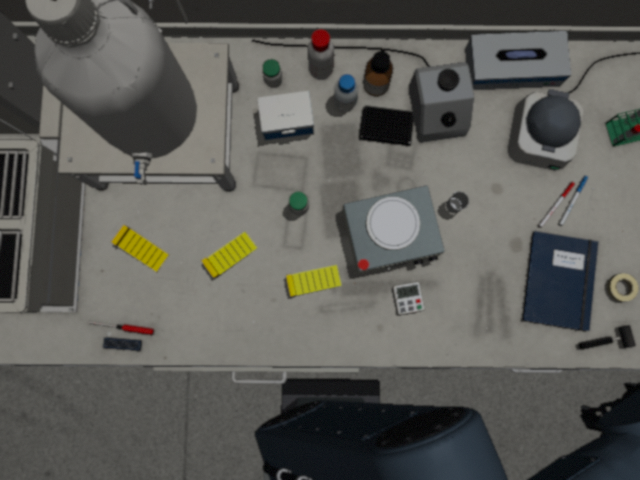

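View pics/side0.png

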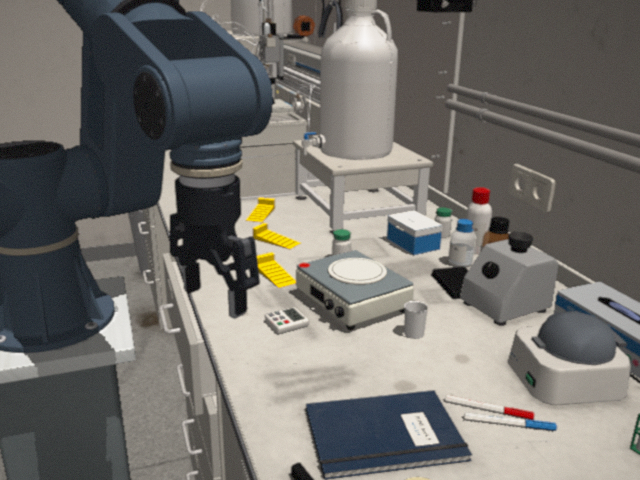

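The pictures show three yellow wedges, in top-view pixels: (140,248), (229,255) and (313,280). Their ranges from the base are about 715, 590 and 479 mm. I choose (313,280), which is nearest the base and whose thin end (right) points at the red dot at (363,264). The pot is at (298,203), the timer at (408,298) and the beaker at (455,205).

Run:
```python
from h import *
im=manip.get_image("top");f=im["frame"]
cv2.imwrite("pics/crop1.png",cv2.resize(f[170:320,265:465],None,fx=4,fy=4,interpolation=cv2.INTER_CUBIC))
h=cv2.cvtColor(f,cv2.COLOR_BGR2HSV);m=cv2.inRange(h,(18,90,80),(38,255,255));m=cv2.morphologyEx(m,cv2.MORPH_CLOSE,np.ones((5,5)))
m[:,:275]=0;m[:,350:]=0
c=max(cv2.findContours(m,0,1)[0],key=cv2.contourArea);b=cv2.boxPoints(cv2.minAreaRect(c))
for p in b:print(p,onz(im,*p,2).round(1),onz(im,*p,32).round(1))
```

```text
[284.5     274.50003] [489.9 120.    2. ] [487.6 118.   32. ]
[337.      264.00003] [515.4  -1.8   2. ] [512.4  -1.1  32. ]
[341.5     286.50003] [463.1 -12.5   2. ] [461.4 -11.5  32. ]
[289.      297.00003] [438.  108.7   2. ] [436.8 106.9  32. ]
```

View pics/crop1.png

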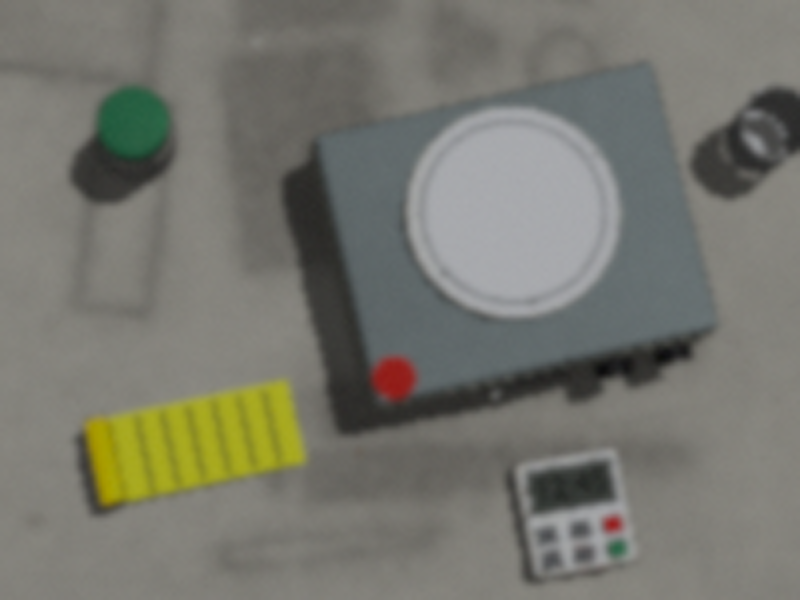

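The crop confirms it: heel at crop left (~105,460), tip at right (~295,425), pointing at the red dot (395,378). It is about 54 mm short and 8 mm to the side, with nothing in its path. Next I go behind the heel with the two fingers side by side and make contact.

```bash
cat >> h.py <<'E'
def rot(a,s=1):
    "tool down, tool x along s*(cos a, sin a)"
    x=s*np.array([np.cos(a),np.sin(a),0]);z=np.array([0,0,-1.]);return np.c_[x,np.cross(z,x),z]
def st(t=""):
    s=manip.sense();print(t,round(s["clock"],2),np.round(s["tool_pos"],1),"F",np.round(s["contact_force"],2),"w",round(s["gripper_width"],1));return s
E
python3 - <<'E'
from h import *
st("start")
a=np.arctan2(-119.6,27);u=np.array([np.cos(a),np.sin(a),0]);b=np.array([463,110,0])
best=None
for s in(1,-1):
    R=rot(a,s);q=manip.solve_ik(b-u*41+[0,0,150],R);print(s,np.round(q,2) if q is not None else None)
    if q is not None and (best is None or abs(q[5])<abs(best[1])):best=(s,q[5])
s=best[0];R=rot(a,s)
manip.command_gripper(20)
manip.movep(b-u*41+[0,0,150],R);manip.servo_line(b-u*41+[0,0,24],rate=150);manip.sleep(.3);st("down")
print(manip.servo_line(b-u*5+[0,0,24],rate=15,force_limit=0.4));st("contact")
print(s,a);im=manip.get_image("wrist");cv2.imwrite("pics/w1.png",im["frame"])
E
```

```text
start 0.15 [ 245.5 -491.9  249.6] F [-0.1   0.7   0.12] w 85.3
1 None
-1 [ 0.22  0.36  1.93 -0.    0.85 -0.  ]
down 4.5 [454.2 150.1  24.4] F [-1.02 -0.26  0.2 ] w 19.9
True
contact 6.28 [460.5 120.4  23.8] F [1.03 0.07 0.58] w 19.8
-1 -1.3487657516870926
```

View pics/w1.png

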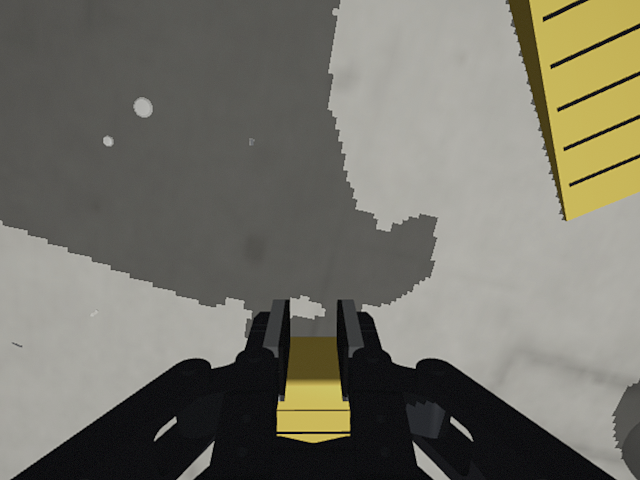

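The wrist view shows the heel (313,350) centred between the two fingers, which stand right behind it. The other wedge and the pot are well clear. Now I push with a small (2.6°) steer towards the dot, stopping before the ramp meets the foot, and check.

Run:
```python
from h import *
dot=np.array([509,-58,0]);b=np.array([463,109.7,0])
d=dot-b;a=np.arctan2(d[1],d[0]);u=d/np.linalg.norm(d);L=np.linalg.norm(d);print(a,L)
R=rot(a,-1);Z=np.array([0,0,24])
manip.servo_line(b-u*(11-20)+Z,R,rate=25)
print(manip.servo_line(dot-u*(11+112)+Z,rate=40,force_limit=4));manip.sleep(.4);st("pushed")
im=manip.get_image("top");f=im["frame"];cv2.imwrite("pics/crop2.png",cv2.resize(f[190:320,285:435],None,fx=4,fy=4,interpolation=cv2.INTER_CUBIC))
```

```text
-1.303081626747737 173.89447949834405
False
pushed 8.88 [476.4  60.7  24. ] F [ 0.    0.61 -0.02] w 20.2
```

View pics/crop2.png

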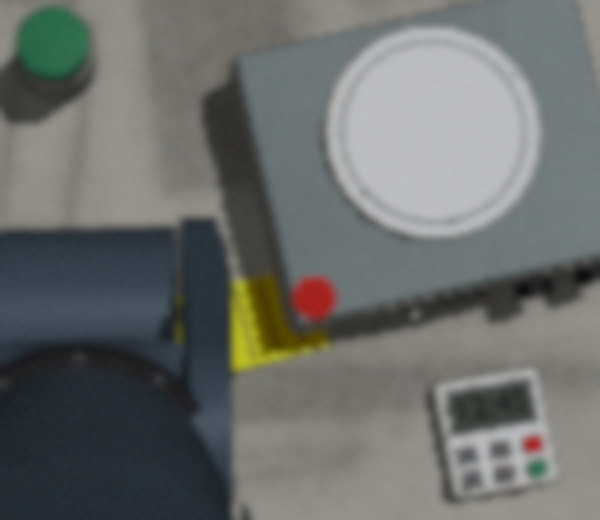

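The wedge (235–325, 280–370) now reaches under the red-dot corner, centred on the dot within a few mm, and the stirrer hasn't moved. Now the slow, force-guarded seat.

Run:
```python
from h import *
dot=np.array([509,-58,0]);a=-1.30308;u=np.array([np.cos(a),np.sin(a),0])
def F():
    v=[]
    for _ in range(8):
        v.append(-manip.sense()["contact_force"]@u);manip.sleep(.02)
    return np.mean(v)
f0=F();print("base",f0)
p=manip.sense()["tool_pos"];p[2]=24
print(manip.servo_line(dot-u*(11+66)+[0,0,24],rate=9,force_limit=3.0));st("hit")
p=np.array(manip.sense()["tool_pos"]);t0=p@u;f=F();print("F",f)
for i in range(10):
    if f>4.7:break
    p=p+u*.4;manip.servo_line([p[0],p[1],24],rate=10);f=F();print(i,round(f,2),round(manip.sense()["tool_pos"]@u-t0,2))
st("end");print("tip past dot",120-(dot-manip.sense()["tool_pos"])@u+11)
```

```text
base 0.26483332960631617
True
hit 12.47 [485.4  26.9  23.8] F [-1.05 -0.38 -0.16] w 20.0
F 0.4940733927290223
0 0.99 0.33
1 2.3 0.71
2 2.4 1.19
3 2.91 1.6
4 3.34 2.0
5 3.64 2.43
6 3.48 2.81
7 4.79 3.15
end 15.67 [486.2  23.9  24. ] F [-1.37  4.78 -1.77] w 20.1
tip past dot 46.00333188602687
```

Run:
```python
from h import *
a=-1.30308;u=np.array([np.cos(a),np.sin(a),0])
p=np.array(manip.sense()["tool_pos"])
manip.servo_line(p-u*40,rate=80);manip.servo_line(p-u*40+[0,0,120],rate=200);manip.command_gripper(0);st()
for n in("top","side"):
    im=manip.get_image(n);f=im["frame"];h=cv2.cvtColor(f,cv2.COLOR_BGR2HSV);m=cv2.inRange(h,(0,120,60),(8,255,255))
    N,_,s,c=cv2.connectedComponentsWithStats(m)
    q=proj(im,[509,-58,70])
    for i in range(1,N):
        if s[i,4]>15 and np.hypot(*(c[i]-q))<15:print(n,c[i],s[i],onz(im,*c[i],70).round(1))
    (x0,x1,y0,y1)=(285,435,190,320) if n=="top" else (240,420,200,335)
    cv2.imwrite(f"pics/{n}3.png",cv2.resize(f[y0:y1,x0:x1],None,fx=4,fy=4,interpolation=cv2.INTER_CUBIC))
```

```text
17.4 [475.4  62.4 143.4] F [ 0.31 -0.06 -0.59] w 0.2
top [362.91304348 264.05434783] [358 259  11  11  92] [509.  -57.4  70. ]
side [304.075 264.6  ] [299 263  11   5  40] [508.7 -58.1  70. ]
```

View pics/side3.png

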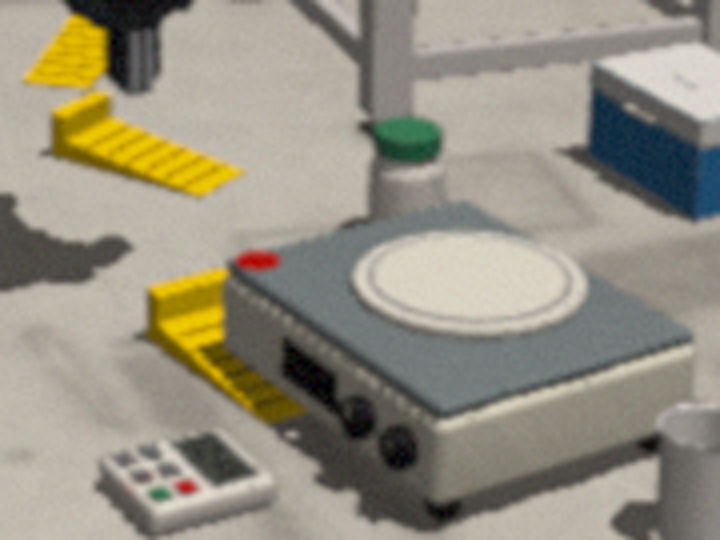

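View pics/top3.png

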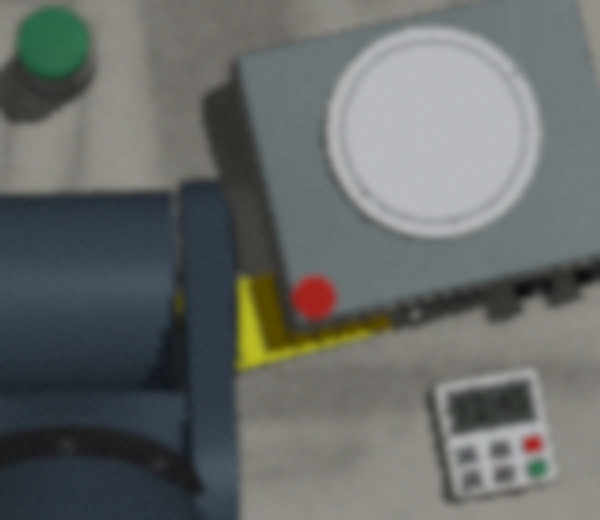

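The wedge is under the corner: side crop heel at (185,300), tip edge at (300,410). The dot is unmoved at (509,-58), the stirrer is level, and the timer and pot are untouched. Next is the press on the dot.

Run:
```python
from h import *
R=np.array(manip.sense()["tcp_rot"])
manip.servo_line([509,-58,143],rate=120);manip.servo_line([509,-58,97],rate=60);manip.sleep(.3);f0=st("above")["contact_force"][2]
print(manip.servo_line([509,-58,82],rate=6,force_limit=3));
def F():
    v=[]
    for _ in range(8):v.append(manip.sense()["contact_force"][2]);manip.sleep(.02)
    return np.mean(v)
f=F();print("f0",f0,"F",f);z=manip.sense()["tool_pos"][2];st("touch")
for i in range(14):
    if f>8.5 or z<84:break
    z-=.3;manip.servo_line([509,-58,z],rate=10);f=F();print(i,round(z,2),round(manip.sense()["tool_pos"][2],2),round(f,2))
manip.sleep(1);print(F());st("held")
im=manip.get_image("side");f=im["frame"];cv2.imwrite("pics/side4.png",cv2.resize(f[200:335,240:420],None,fx=4,fy=4,interpolation=cv2.INTER_CUBIC))
```

```text
above 19.91 [509.1 -58.   97.2] F [-0.37 -0.11 -0.37] w -0.4
True
f0 -0.3674917864001306 F 5.15391306190223
touch 21.49 [509.  -58.   88.3] F [-0.11 -0.41  4.77] w -0.1
0 87.99 88.27 6.99
1 87.69 88.19 10.17
10.092180094206919
held 23.39 [509.  -58.   88.2] F [-2.54  0.57 10.13] w 0.2
```

View pics/side4.png

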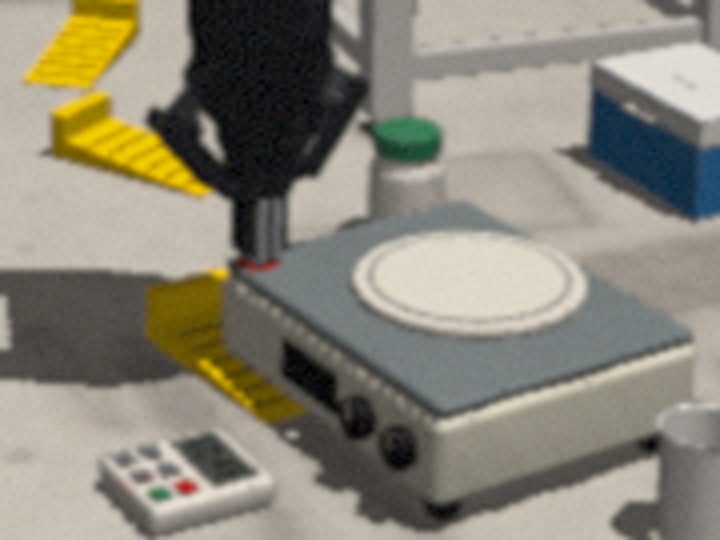

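The press holds at 10 N with the TCP steady at z = 88.2, so the dot is at about 69.2 mm. The view shows the fingertips on the dot at (262,262), the wedge free of the robot and the stirrer level.

```bash
python3 -c "
from workcell import manip
print(manip.sign_off())"
```

```text
the job is handed in; nothing more can be done
None
```

I handed the job in with the wedge seated under the short foot (final push 4.8 N) and the fingertips off it, pressing the red dot at about 10 N; the dot holds at about 69 mm, and the stirrer, pot and timer show no movement in the images (I did not measure the beaker).

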